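# Park the model caddy in its catch

## Task

Take the little wheeled caddy by its push bar and roll it forward until its front castors trail straight, then steer it along the taped mark and push its knob gently between the two sprung rollers until the catch has snapped and holds it against the buffer. How far in the catch is clamped differs each time, so feel for it: do not ram it (stay under 15 N), do not lift or tip the caddy, keep the cast on its deck and leave the things around alone. Let go and leave the caddy parked straight.

Things in the scene. Friction and masses are not known exactly. Their poses are not given: they have to be found in the camera images.
- caddy: low white wheeled caddy, deck 110 x 100 mm, its top 38 mm high, about 0.7 kg. Origin on the worktop under the deck's centre; x to its nose, y to its left. Push bar at the rear, tongue with a round knob at the nose. Two fixed rear wheels (x = -40 mm), two swivel castors in front (swivel axes at x = 38, y = +-43 mm), wheel radius 11 mm. Steer by turning the bar.
- push_bar (a point): centre of the caddy's push bar, at x = -65 mm, 85 mm above the worktop: an aluminium bar 12 mm thick along the caddy's x, 100 mm long along y, 16 mm high, carried by two posts at y = +-43 mm; pinch it from above across its 12 mm, between the posts
- knob (a point): centre of the upright round steel knob (20 mm diameter, 16 mm high) on the caddy's nose, at x = 85 mm, 34 mm above the worktop; its stem is 8 mm wide. Caught, it stands 11 mm past the roller axes, held between them and a sprung rubber buffer behind (0.7 N per mm), which it presses in by 4 mm; the buffer gives 3.5 mm more and is then solid
- castor_l (a joint): swivel angle of the caddy's left front castor: 0 when it trails straight behind its axis in forward travel, +-pi when it points forward; turns freely all round, trail 12 mm
- castor_r (a joint): the same for the right front castor
- castor_hub_l (a point): wheel centre of the left castor; in the caddy's frame at x = 26 mm when it trails straight, 50 mm when it points forward
- castor_hub_r (a point): wheel centre of the right castor, likewise
- bay: the fixed parking place. Origin on the worktop on its centre line; x points the way the caddy drives in, so the parked caddy's x points the same way. Black tape marks the place from x = -165 to -11 mm, 138 mm wide; from x = 16 to 182 mm a steel base plate carries the catch on a slide, clamped anywhere from 0 to 66 mm further in (not measured, to be felt).
- cast_load: white horseshoe dental cast, 60 x 64 x 22 mm, lying loose on the caddy's deck (origin at its underside)
- ceramic_jar: white square ceramic jar, 36 x 36 x 40 mm, standing beside the catch
- pink_cast: pink gypsum cast, 64 x 61 x 31 mm, standing to the right of the work
- cast_tri: cream horseshoe cast, 60 x 66 x 23 mm, at the right
- wax_ring: red wax ring with a sprue, 51 x 51 x 49 mm, at the right
- mark_front (a point): point on the worktop in the middle of the tape's cross line, at x = -14 mm of the bay. The catch ahead of it, on the centre line: two upright rollers, 14 mm diameter, 21 to 47 mm high, axes at x = 30 to 96 mm of the bay (the unmeasured setting), 12 mm gap at rest, each yields 9 mm sideways; the knob needs about 5 to 9 N to snap between them, then the push eases

How it is judged:
By the outcome, as a careful person would: the job done as asked, in the order asked, and still so for the second after the job is handed in, with the robot touching nothing.
It also fails if it takes over 58 s, if anything falls off the work surface, if the arm or the gripper's body presses on something with over 40 N, if the wrist force passes 120 N, or if a joint passes its speed limit or range.

## Robot

A 7-joint arm with a two-finger parallel gripper is mounted at the origin on a cart in front of the work surface, level with it; the furniture and walls round the work are solid. World frame = base frame: x ahead of the robot, y to its left, z up, the work surface at z = 0. Lengths are in m, angles in rad, forces in N, time in s.
With the tool pointing down it reaches from about 0.4 to 0.85 m from the base axis. Payload 4.5 kg.
Tool frame: the origin (TCP) lies midway between the tips of the shut fingers; the grasp point (between the pads) lies 19 mm behind it; z points along the fingers, y is the line along which they close (so a half turn about z gives the same grasp; the last joint's range is limited). The gripper opens to 88 mm and grips with 3 to 60 N. Pads are 18 mm wide; open, the fingers measure 123 mm over their backs; the gripper's body (75 mm by 187 mm) begins 45 mm behind the grasp point.
Start: joints at [1.254, 0.689, -0.195, 1.565, 0.157, 0.902, -0.215], TCP at [0.215, -0.587, 0.239] pointing down, gripper open.
Joint ranges: [-3.01, 3.01], [-0.46, 2.08], [-1.47, 1.51], [0.13, 2.56], [-1, 4.14], [0.04, 2.09], [-2.66, 2.66]. Speed limits (rad/s): [2.57, 2.57, 3.14, 3.14, 3.14, 3.14, 3.14].

## Interface

Orientations are given as a rotation vector (axis times angle).
In Python, from bench import arm gives the robot as it stands.
- The arm moves only by the shell command python3 -m creep 'ROWS' [FORCE]. ROWS is JSON, a list of rows, each an object with "dp": the shift along the tool's x, y, z in m, a list of three; "turn": the turn about the tool's z in rad; "fingers": the closure in counts, from 0 (fully open) to 255 (shut). In form: [{"dp": [tx, ty, tz], "turn": turn, "fingers": fingers}, ...]. A call has 1 to 5 rows; each row is the pose to reach, as a shift and turn from the pose commanded when the call began, along the tool's axes at that moment; what a row does not reach only later rows make up. A row lasts 1/12 s, in which the tool goes at most 41.7 mm and 7.16 degrees, less where a joint would pass 70% of its speed; a pose out of reach is approached as far as the arm can. A call with a gripper value outside its range is refused whole. The fingers move at their own pace and stop on an object; FORCE is the grip in N (left out, the last holds). Time passes only in rows, so rows that repeat a pose let the fingers close. It gives the time, the measured TCP pose, the force, the opening and the grip force at its end, in the units of the state.
- arm.observe(): the state, without advancing time (a new reading comes with each control period).
- arm.snapshot(name): name is "scene" or "top" or "wrist"; returns the picture (384x512x3 uint8, blue, green, red); there is no depth.
- arm.camera_params(name): a dict with "intrinsics" (3x3 intrinsics, pixels), "T" (4x4, takes a point from camera to world coordinates); the wrist camera has in their place "tool_from_camera" (4x4, takes a point from camera to tool coordinates, whose origin is the TCP and whose axes are the flange's). Camera axes: x right, y up, looking along -z (the intrinsics and any distortion apply to the point x, -y, -z); pixel columns grow to the right and rows downward; lengths in m; the calibration is good to about 2 mm. A picture is of the moment at which its call begins: read the wrist's pose just before it. camera_params takes no time and is no camera call.
- arm.finish_job(): hands the job in; it is judged then, once.
The state is a dict: "time": time; "joint_pos": joint angles; "joint_vel": joint speeds; "joint_efforts": joint torques, N m; "eef_pos": TCP position; "tool_rot": TCP orientation; "contact_force": force on the tool from outside, world axes, zero at the start; "wrist_torque": the same for the moment, N m; "opening": finger opening in m; "grasp_force": force on a finger pad.
Only numpy, scipy, OpenCV 4.12 (cv2) and the standard library are available. Lean on these libraries where they do the work, as an engineer would, in place of code of your own. Each camera call takes 0.05 s, during which the arm holds its last target. There are 200 camera calls.

## Working session

There is one attempt and no reset: what is moved stays moved. The work goes in short steps, Python scripts to look and compute and a shell command to move; the robot and the scene stay as the last step left them, time stands still between calls to the robot, and variables do not carry over. Pictures are saved under pics/ and viewed, at most 10 in all, crops included, and the job is handed in when it is done.

```bash
mkdir -p pics; ls; python3 - <<'E'
from bench import arm
import cv2,numpy as np
s=arm.observe(); print({k:np.round(v,3).tolist() for k,v in s.items()})
a=arm.snapshot("scene"); b=arm.snapshot("top")
cv2.imwrite("pics/s1.png",a);cv2.imwrite("pics/t1.png",cv2.resize(b,(800,600)))
for n in("scene","top","wrist"):print(n,{k:np.round(v,4).tolist() for k,v in arm.camera_params(n).items()})
E
```

```text
pics
{'time': 0.0, 'joint_pos': [1.254, 0.69, -0.194, 1.566, 0.157, 0.903, -0.215], 'joint_vel': [-0.0, -0.001, -0.001, -0.0, -0.0, 0.0, 0.0], 'joint_efforts': [-0.0, -52.757, -1.267, -15.343, -0.053, 0.006, 0.0], 'eef_pos': [0.214, -0.586, 0.238], 'tool_rot': [-3.092, -0.548, 0.001], 'contact_force': [-0.911, -0.772, 0.402], 'wrist_torque': [0.072, -0.043, -0.024], 'grasp_force': 0.0, 'opening': 0.088}
scene {'intrinsics': [[421.9681, 0.0, 255.2509], [0.0, 421.9681, 190.6559], [0.0, 0.0, 1.0]], 'T': [[-0.8352, 0.4223, -0.3522, 0.1956], [-0.5497, -0.6225, 0.5571, 0.2138], [0.016, 0.6589, 0.7521, 0.9115], [0.0, 0.0, 0.0, 1.0]]}
top {'intrinsics': [[366.7423, 0.0, 256.7554], [0.0, 366.7423, 194.3413], [0.0, 0.0, 1.0]], 'T': [[-0.0171, 0.9983, -0.0561, 0.5234], [-0.9996, -0.0184, -0.0222, -0.4111], [-0.0232, 0.0557, 0.9982, 0.9384], [0.0, 0.0, 0.0, 1.0]]}
wrist {'intrinsics': [[285.8167, 0.0, 257.396], [0.0, 285.8167, 192.6402], [0.0, 0.0, 1.0]], 'tool_from_camera': [[-0.0006, 0.9482, 0.3178, 0.083], [1.0, 0.0002, 0.0011, -0.0005], [0.001, 0.3178, -0.9482, -0.1459], [0.0, 0.0, 0.0, 1.0]]}
```

View pics/t1.png

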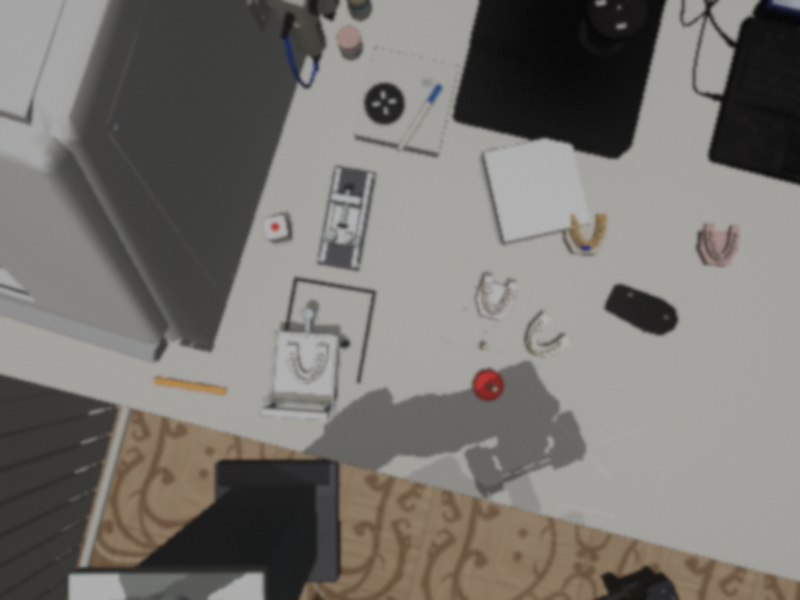

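View pics/s1.png

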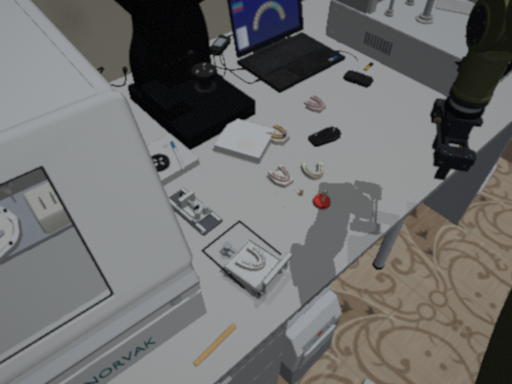

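Top (800x600 view): caddy deck about (305,362), knob (308,313), bar (296,410), tape cross line (295,280)–(375,290), catch on its plate at (347,218), jar (277,227). A magnified crop gives exact pixels.

```bash
cat > h.py <<'E'
import numpy as np,cv2
from bench import arm
from scipy.spatial.transform import Rotation as R
def ray(name,u,v,z,s=None):
    p=arm.camera_params(name);K=p["intrinsics"]
    if name=="wrist":
        s=s or arm.observe();T=np.eye(4);T[:3,:3]=R.from_rotvec(s["tool_rot"]).as_matrix();T[:3,3]=s["eef_pos"];T=T@p["tool_from_camera"]
    else:T=np.array(p["T"])
    d=np.linalg.inv(K)@[u,v,1];d=T[:3,:3]@[d[0],-d[1],-d[2]];o=T[:3,3]
    return (o+d*(z-o[2])/d[2])[:3]
def st():
    s=arm.observe();M=R.from_rotvec(s["tool_rot"]).as_matrix()
    print("t",s["time"],"tcp",np.round(s["eef_pos"],4),"xax",np.round(M[:,0],3),"yax",np.round(M[:,1],3),"zax",np.round(M[:,2],3),"F",np.round(s["contact_force"],2),"op",s["opening"],"g",s["grasp_force"]);return s,M
E
python3 - <<'E'
from h import *
b=cv2.imread("pics/t1.png")
b=cv2.resize(b,(512,384))
from bench import arm
b=arm.snapshot("top")
c=b[95:275,155:255]  # u0=155,v0=95
c=cv2.resize(c,None,fx=3.3333,fy=3.3333,interpolation=cv2.INTER_CUBIC)
s=arm.snapshot("scene")[160:310,160:300]
s=cv2.resize(s,None,fx=3.2,fy=3.2,interpolation=cv2.INTER_CUBIC)
o=np.zeros((600,800,3),np.uint8);o[:600,:333]=c[:600,:333];o[:480,340:340+448]=s
cv2.imwrite("pics/c1.png",o)
st()
E
```

```text
t 0.2 tcp [ 0.2146 -0.5866  0.2382] xax [ 0.939  0.344 -0.   ] yax [ 0.344 -0.939 -0.001] zax [-0.     0.001 -1.   ] F [-0.11  0.85 -0.36] op 0.08818597105353408 g 0.0
```

View pics/c1.png

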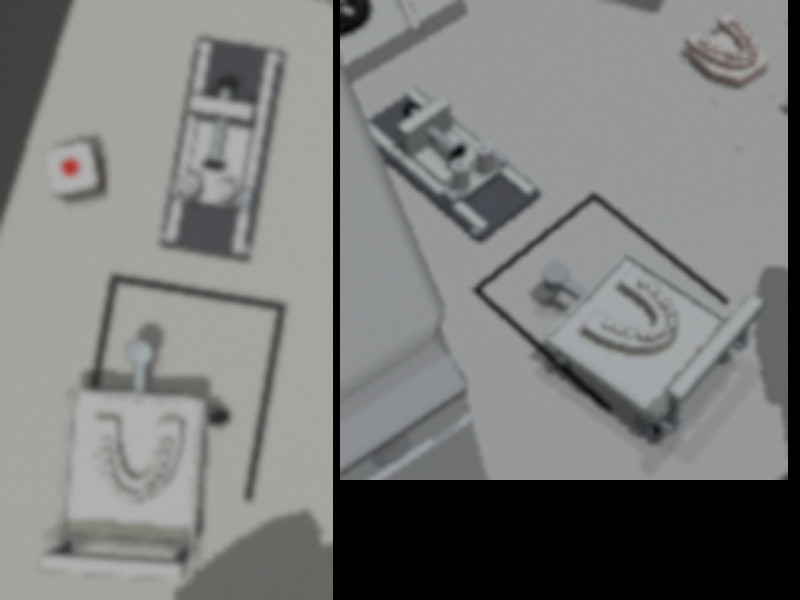

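The crop shows knob (142,350), bar ends (45,558)/(187,570), tape corners (113,277)/(285,304) and right-side end (248,498), rollers about (187,187)/(222,188). Plate corners are (163,243), (250,257), (285,50), (200,38). The right castor sticks out sideways at (220,413).

```bash
python3 - <<'E'
from h import *
P=lambda u,v,z:ray("top",155+u/3.3333-.35,95+v/3.3333-.35,z)
L=dict(knob=(142,350,.042),barL=(45,558,.093),barR=(187,570,.093),deckFL=(78,392,.038),deckFR=(207,398,.038),deckRR=(198,535,.038),deckRL=(63,530,.038),tL=(113,277,0),tR=(285,304,0),tRe=(248,498,0),rolL=(187,185,.047),rolR=(222,188,.047),pRL=(163,243,.003),pRR=(250,257,.003),pFR=(285,50,.003),pFL=(200,38,.003),castR=(220,413,.01),jar=(72,168,.04))
W={k:P(*v) for k,v in L.items()}
for k,v in W.items(): print(k,np.round(v[:2],4))
ang=lambda a,b:np.degrees(np.arctan2(*(W[b]-W[a])[[1,0]]))
print("bay ang: cross",ang("tR","tL")-90,"side",ang("tRe","tR"),"plate",ang("pRL","pFL"),ang("pRR","pFR"),"crossplate",ang("pRR","pRL")-90)
print("caddy: bar",ang("barR","barL")-90,"deck",ang("deckFR","deckFL")-90,ang("deckRL","deckFL"),ang("deckRR","deckFR"))
print(np.linalg.norm(W["barL"]-W["barR"]),np.linalg.norm(W["tL"]-W["tR"]),np.linalg.norm(W["deckFL"]-W["deckFR"]),np.linalg.norm(W["pRL"]-W["pFL"]))
E
```

```text
knob [ 0.5635 -0.2448]
barL [ 0.4188 -0.186 ]
barR [ 0.4093 -0.2841]
deckFL [ 0.5334 -0.1963]
deckFR [ 0.5273 -0.2919]
deckRR [ 0.4272 -0.2842]
deckRL [ 0.4323 -0.1847]
tL [ 0.6223 -0.2149]
tR [ 0.5988 -0.348 ]
tRe [ 0.4506 -0.3175]
rolL [ 0.6844 -0.28  ]
rolR [ 0.6817 -0.3059]
pRL [ 0.6476 -0.2545]
pRR [ 0.6354 -0.3217]
pFR [ 0.7966 -0.3511]
pFL [ 0.8077 -0.2849]
castR [ 0.5159 -0.298 ]
jar [ 0.7003 -0.1931]
bay ang: cross -10.015549697642967 side -11.627412114858684 plate -10.746815828133684 -10.324434462450373 crossplate -10.2969978704877
caddy: bar -5.56957762776814 deck -3.635688370464763 -6.543158114273367 -4.408312197256884
0.09860362336740298 0.13509135174670125 0.095801062306316 0.16290412749654096
```

```bash
cat >> h.py <<'E'
def goal(x,y,z,ydeg):
    s,M=st();d=M.T@(np.array([x,y,z])-s["eef_pos"])
    a=np.degrees(np.arctan2(M[1,1],M[0,1]));print("dp",np.round(d,4),"turn",round(-np.radians((ydeg-a+180)%360-180),4))
E
python3 -m creep '[{"dp":[0.030,-0.026,0],"turn":-0.12,"fingers":110},{"dp":[0.061,-0.052,0],"turn":-0.24,"fingers":110},{"dp":[0.092,-0.078,0],"turn":-0.36,"fingers":110},{"dp":[0.122,-0.104,0],"turn":-0.48,"fingers":110},{"dp":[0.153,-0.130,0],"turn":-0.60,"fingers":110}]' 15
python3 -c "
from h import *;goal(.414,-.235,.15,-5)"
```

```text
time: 0.62
eef_pos: [0.3141, -0.4106, 0.2387]
tool_rot: [2.789, 1.445, -0.0]
contact_force: [0.5, -0.3, 0.6]
opening: 0.057
grasp_force: 0.0
t 0.6167 tcp [ 0.3141 -0.4106  0.2387] xax [ 0.577  0.817 -0.   ] yax [ 0.817 -0.577  0.   ] zax [-0. -0. -1.] F [ 0.55 -0.28  0.65] op 0.056955317911994686 g 0.0
dp [ 0.2011 -0.0197  0.0887] turn -0.5273
```

```bash

python3 -m creep '[{"dp":[0.036,-0.004,0.016],"turn":-0.11,"fingers":130},{"dp":[0.072,-0.008,0.032],"turn":-0.22,"fingers":130},{"dp":[0.108,-0.012,0.048],"turn":-0.33,"fingers":130},{"dp":[0.144,-0.015,0.064],"turn":-0.44,"fingers":130},{"dp":[0.180,-0.018,0.080],"turn":-0.527,"fingers":130}]' 15
python3 -m creep '[{"dp":[0.021,-0.002,0.009],"turn":0,"fingers":130},{"dp":[0.021,-0.002,0.009],"turn":0,"fingers":130}]'
python3 - <<'E'
from h import *
st();w=arm.snapshot("wrist")
cv2.imwrite("pics/w1.png",cv2.resize(w,(800,600)))
E
```

```text
time: 1.03
eef_pos: [0.4043, -0.254, 0.1582]
tool_rot: [2.317, 2.121, 0.001]
contact_force: [0.8, -0.3, -0.1]
opening: 0.0433
grasp_force: 0.0
time: 1.2
eef_pos: [0.4043, -0.2282, 0.1483]
tool_rot: [-2.309, -2.123, -0.002]
contact_force: [-0.6, 0.4, -0.3]
opening: 0.0433
grasp_force: 0.0
t 1.2 tcp [ 0.4043 -0.2282  0.1483] xax [0.084 0.996 0.004] yax [ 0.997 -0.084 -0.002] zax [-0.002  0.005 -1.   ] F [-0.62  0.38 -0.31] op 0.04330162351636766 g 0.0
```

View pics/w1.png

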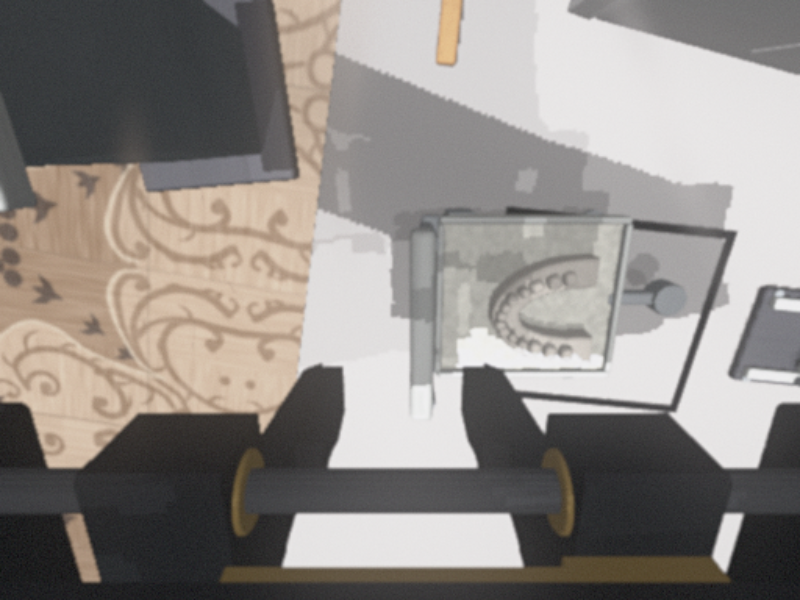

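Wrist view (800x600): bar from (425,228) to (421,416), knob (668,299), tape corners (735,233)/(675,410); the bar lies between the open fingers in x, further out along tool +x than the grip point.

```bash
python3 - <<'E'
from h import *
s=arm.observe()
P=lambda u,v,z:ray("wrist",u*.64-.2,v*.64-.2,z,s)
L=dict(knob=(669,299,.042),barL=(425,226,.093),barR=(421,416,.093),dFL=(631,218,.038),dFR=(607,372,.038),dRR=(437,372,.038),dRL=(439,218,.038),tL=(735,233,0),tR=(675,411,0),tRi=(522,396,0))
for k,v in L.items(): print(k,np.round(P(*v)[:2],4))
E
```

```text
knob [ 0.5612 -0.2446]
barL [ 0.4181 -0.1807]
barR [ 0.4089 -0.279 ]
dFL [ 0.5372 -0.1951]
dFR [ 0.529  -0.2924]
dRR [ 0.4208 -0.283 ]
dRL [ 0.4282 -0.1855]
tL [ 0.6249 -0.2179]
tR [ 0.5994 -0.3511]
tRi [ 0.4843 -0.3283]
```

```bash

python3 -m creep '[{"dp":[-0.001,0.004,0.025],"turn":0.005,"fingers":130},{"dp":[-0.003,0.0095,0.05],"turn":0.005,"fingers":130},{"dp":[-0.003,0.0095,0.065],"turn":0.005,"fingers":130},{"dp":[-0.003,0.0095,0.08],"turn":0.005,"fingers":130},{"dp":[-0.003,0.0095,0.08],"turn":0.005,"fingers":130}]' 15
python3 -c "
from h import *;st()"
python3 -m creep '[{"dp":[0,0,0],"turn":0,"fingers":190},{"dp":[0,0,0],"turn":0,"fingers":200},{"dp":[0,0,0],"turn":0,"fingers":255},{"dp":[0,0,0],"turn":0,"fingers":255},{"dp":[0,0,0],"turn":0,"fingers":255}]' 15
python3 -m creep '[{"dp":[0,0,0],"turn":0,"fingers":255},{"dp":[0,0,0],"turn":0,"fingers":255}]' 15
python3 - <<'E'
from h import *
st();w=arm.snapshot("wrist")
cv2.imwrite("pics/w2.png",cv2.resize(w,(800,600)))
E
```

```text
time: 1.67
eef_pos: [0.4116, -0.2394, 0.068]
tool_rot: [-2.328, -2.106, 0.004]
contact_force: [-0.1, -0.3, -0.1]
opening: 0.0431
grasp_force: 0.0
t 1.6667 tcp [ 0.4116 -0.2394  0.068 ] xax [ 0.1    0.995 -0.001] yax [ 0.995 -0.1   -0.003] zax [-0.003 -0.    -1.   ] F [-0.12 -0.33 -0.12] op 0.04314954091424002 g 0.0
time: 2.08
eef_pos: [0.4131, -0.2385, 0.0705]
tool_rot: [2.327, 2.109, 0.001]
contact_force: [-3.1, -0.2, 2.3]
opening: 0.0119
grasp_force: 4.9
time: 2.25
eef_pos: [0.4132, -0.2383, 0.0703]
tool_rot: [2.327, 2.109, 0.001]
contact_force: [-1.1, 0.1, 5.7]
opening: 0.0117
grasp_force: 15.0
t 2.25 tcp [ 0.4132 -0.2383  0.0703] xax [ 0.098  0.995 -0.   ] yax [ 0.995 -0.098  0.001] zax [ 0.001 -0.001 -1.   ] F [-1.15  0.15  5.66] op 0.011691841374257314 g 14.965603477321565
```

View pics/w2.png

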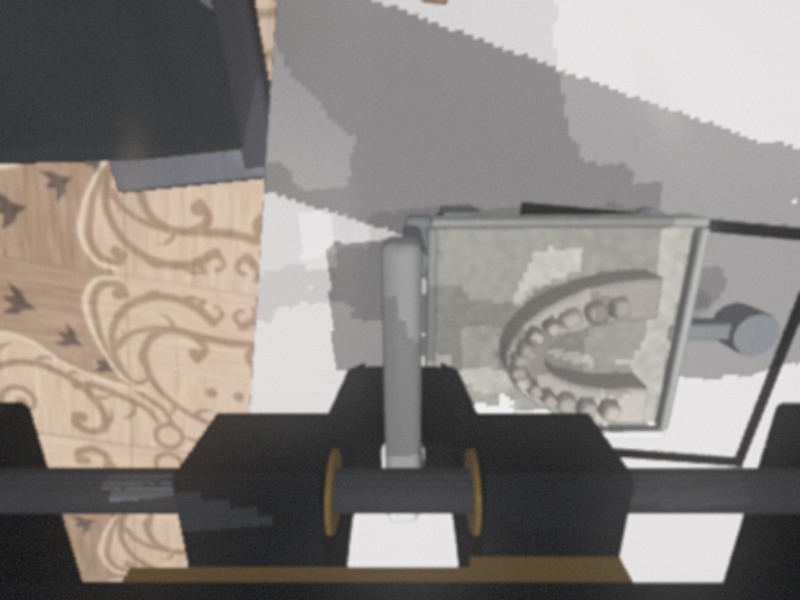

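The bar is centred between the fingers and held (wrist view: bar (402,350) between the pads), though the tool is pressing down about 5 N. I'll relieve that, then roll straight ahead.

```bash

python3 -m creep '[{"dp":[0,0,-0.001],"turn":0,"fingers":255},{"dp":[0,0,-0.002],"turn":0,"fingers":255},{"dp":[0,0,-0.002],"turn":0,"fingers":255}]' 20
python3 -m creep '[{"dp":[0,0.003,0],"turn":0,"fingers":255},{"dp":[0,0.006,0],"turn":0,"fingers":255},{"dp":[0,0.009,0],"turn":0,"fingers":255},{"dp":[0,0.012,0],"turn":0,"fingers":255},{"dp":[0,0.015,0],"turn":0,"fingers":255}]'
python3 -m creep '[{"dp":[0,0.003,0],"turn":0,"fingers":255},{"dp":[0,0.006,0],"turn":0,"fingers":255},{"dp":[0,0.009,0],"turn":0,"fingers":255},{"dp":[0,0.012,0],"turn":0,"fingers":255},{"dp":[0,0.015,0],"turn":0,"fingers":255}]'
python3 - <<'E'
from h import *
st();b=arm.snapshot("top");s=arm.snapshot("scene")
c=cv2.resize(b[95:275,155:255],None,fx=3.3333,fy=3.3333,interpolation=cv2.INTER_CUBIC)
s=cv2.resize(s[160:310,160:300],None,fx=3.2,fy=3.2,interpolation=cv2.INTER_CUBIC)
o=np.zeros((600,800,3),np.uint8);o[:600,:333]=c[:600,:333];o[:480,340:340+448]=s
cv2.imwrite("pics/c2.png",o)
E
```

```text
time: 2.55
eef_pos: [0.4124, -0.238, 0.0715]
tool_rot: [-2.327, -2.109, 0.001]
contact_force: [0.9, 0.8, -4.1]
opening: 0.0116
grasp_force: 20.0
time: 2.97
eef_pos: [0.4281, -0.2396, 0.0716]
tool_rot: [-2.327, -2.11, 0.0]
contact_force: [-0.8, -0.1, -3.8]
opening: 0.012
grasp_force: 20.1
time: 3.38
eef_pos: [0.443, -0.241, 0.0717]
tool_rot: [-2.327, -2.11, 0.0]
contact_force: [0.1, 0.3, -4.7]
opening: 0.012
grasp_force: 20.1
t 3.3833 tcp [ 0.443  -0.241   0.0717] xax [0.098 0.995 0.   ] yax [ 0.995 -0.098 -0.   ] zax [-0.  0. -1.] F [ 0.1   0.27 -4.7 ] op 0.011992809896256408 g 20.12019992689602
```

View pics/c2.png

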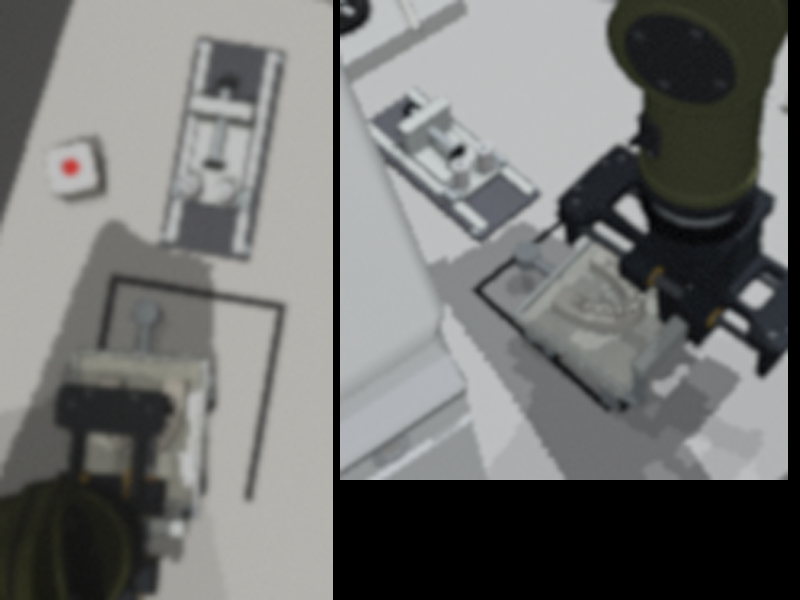

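The knob is now at (147,313) in the top crop, and the right castor no longer sticks out. The tool is carrying 4–5 N of the caddy's weight, so I'll lower it at once and then compute the steering path.

```bash

python3 -m creep '[{"dp":[0,0,0.001],"turn":0,"fingers":255},{"dp":[0,0,0.001],"turn":0,"fingers":255}]'
python3 - <<'E'
from h import *
s,M=st()
print("knob",ray("top",155+147/3.3333-.35,95+313/3.3333-.35,.042))
h=np.radians(-10.6);d=np.array([np.cos(h),np.sin(h)]);n=np.array([-d[1],d[0]]);O=np.array([.6223,-.285]);O+=n*(-.165-O@n)
t=s["eef_pos"][:2];y=M[:2,1];yl=np.array([-y[1],y[0]])
th=np.arctan2(y[1],y[0])-h
for off in(.006,):
  k=t+.15*y+yl*off;a=t+.025*y+yl*off
  print("theta",np.degrees(th),"knobpred",k,"bay:",(k-O)@d,(k-O)@n,"axle",(a-O)@d,(a-O)@n)
k=ray("top",155+147/3.3333-.35,95+313/3.3333-.35,.042)[:2];print("meas bay",(k-O)@d,(k-O)@n)
E
```

```text
time: 3.65
eef_pos: [0.4429, -0.2411, 0.0707]
tool_rot: [2.327, 2.11, 0.0]
contact_force: [0.1, 0.1, -2.1]
opening: 0.0116
grasp_force: 20.0
t 3.65 tcp [ 0.4429 -0.2411  0.0707] xax [ 0.098  0.995 -0.   ] yax [ 0.995 -0.098  0.001] zax [ 0.001 -0.    -1.   ] F [ 0.15  0.07 -2.12] op 0.01155960220768124 g 19.976055957376957
knob [ 0.59071615 -0.24873533  0.042     ]
theta 4.988332862425897 knobpred [ 0.59279259 -0.2497851 ] bay: -0.035481706934115925 0.028522391504469294 axle -0.16000824025898636 0.0176532825009138
meas bay -0.037715819295388156 0.0291722880904255
```

```bash

python3 -m creep '[{"dp":[0,0.002,0.0002],"turn":0,"fingers":255},{"dp":[0,0.004,0.0004],"turn":0,"fingers":255},{"dp":[0,0.006,0.0004],"turn":0,"fingers":255},{"dp":[0,0.008,0.0004],"turn":0,"fingers":255},{"dp":[0,0.008,0.0004],"turn":0,"fingers":255}]'
cat >> h.py <<'E'
H=np.radians(-10.6);D=np.array([np.cos(H),np.sin(H)]);N=np.array([-D[1],D[0]]);O=np.array([.6223,-.285]);O=O+N*(-.165-O@N)
OFF=.006
def bay():
    s,M=st();t=s["eef_pos"][:2];y=M[:2,1];yl=np.array([-y[1],y[0]]);th=np.arctan2(y[1],y[0])-H
    a=t+.025*y+yl*OFF;k=t+.15*y+yl*OFF
    print("theta",round(np.degrees(th),2),"axle",np.round([(a-O)@D,(a-O)@N],4),"knob",np.round([(k-O)@D,(k-O)@N],4));return th,(a-O)@D,(a-O)@N,s
def tool(x,y,th): # bay axle -> tcp in bay frame
    c,s=np.cos(th),np.sin(th);return np.array([x-.025*c+OFF*s,y-.025*s-OFF*c,th])
def rows(path): # path: list (x,y,th) axle, first = now
    P=[tool(*p) for p in path]
    for i in range(0,len(P)-1,5):
        b=P[i];c,s=np.cos(b[2]),np.sin(b[2]);print("call",i)
        for q in P[i+1:i+6]:
            e=q-b;print("  dp x %.4f y %.4f turn %.3f"%(-e[0]*s+e[1]*c,e[0]*c+e[1]*s,-e[2]))
E
cat > plan.py <<'E'
from h import *
import sys
from scipy.optimize import brentq
X1,nr,na,lr=float(sys.argv[1]),int(sys.argv[2]),int(sys.argv[3]),float(sys.argv[4])
th0,x,y,_=bay()
def run(ph):
    p=[(x,y,th0)];X,Y=x,y
    L=(X1-x-lr)*1.03
    for T,l,nn in((-ph,lr,nr),(0,L,na)):
        t0=p[-1][2]
        for i in range(nn):
            ta=t0+(T-t0)*(i+.5)/nn;X+=l/nn*np.cos(ta);Y+=l/nn*np.sin(ta);p.append((X,Y,t0+(T-t0)*(i+1)/nn))
    return p
ph=brentq(lambda f:run(f)[-1][1],-.2,1.0);print("phi",np.degrees(ph));p=run(ph);print("end",p[-1]);rows(p)
E
python3 plan.py -0.078 15 20 0.014
```

```text
time: 4.07
eef_pos: [0.4518, -0.2419, 0.0706]
tool_rot: [2.326, 2.109, 0.002]
contact_force: [0.3, -0.5, -0.8]
opening: 0.012
grasp_force: 20.0
t 4.0667 tcp [ 0.4518 -0.2419  0.0706] xax [ 0.098  0.995 -0.   ] yax [ 0.995 -0.098  0.002] zax [ 0.002 -0.    -1.   ] F [ 0.25 -0.54 -0.75] op 0.012036094370341236 g 19.970677625387907
theta 4.99 axle [-0.1511  0.0185] knob [-0.0266  0.0294]
phi 29.83845582676454
end (np.float64(-0.07947672957754978), np.float64(-1.2197274440461925e-18), np.float64(0.0))
call 0
  dp x 0.0010 y 0.0007 turn 0.041
  dp x 0.0020 y 0.0015 turn 0.081
  dp x 0.0029 y 0.0023 turn 0.122
  dp x 0.0038 y 0.0031 turn 0.162
  dp x 0.0047 y 0.0039 turn 0.203
call 5
  dp x 0.0010 y 0.0007 turn 0.041
  dp x 0.0020 y 0.0015 turn 0.081
  dp x 0.0029 y 0.0023 turn 0.122
  dp x 0.0038 y 0.0031 turn 0.162
  dp x 0.0047 y 0.0039 turn 0.203
call 10
  dp x 0.0010 y 0.0007 turn 0.041
  dp x 0.0020 y 0.0015 turn 0.081
  dp x 0.0029 y 0.0023 turn 0.122
  dp x 0.0038 y 0.0031 turn 0.162
  dp x 0.0047 y 0.0039 turn 0.203
call 15
  dp x -0.0006 y 0.0032 turn -0.026
  dp x -0.0011 y 0.0064 turn -0.052
  dp x -0.0016 y 0.0097 turn -0.078
  dp x -0.0019 y 0.0129 turn -0.104
  dp x -0.0022 y 0.0162 turn -0.130
call 20
  dp x -0.0006 y 0.0032 turn -0.026
  dp x -0.0011 y 0.0064 turn -0.052
  dp x -0.0016 y 0.0097 turn -0.078
  dp x -0.0019 y 0.0129 turn -0.104
  dp x -0.0022 y 0.0162 turn -0.130
call 25
  dp x -0.0006 y 0.0032 turn -0.026
  dp x -0.0011 y 0.0064 turn -0.052
  dp x -0.0016 y 0.0097 turn -0.078
  dp x -0.0019 y 0.0129 turn -0.104
  dp x -0.0022 y 0.0162 turn -0.130
call 30
  dp x -0.0006 y 0.0032 turn -0.026
  dp x -0.0011 y 0.0064 turn -0.052
  dp x -0.0016 y 0.0097 turn -0.078
  dp x -0.0019 y 0.0129 turn -0.104
  dp x -0.0022 y 0.0162 turn -0.130
```

```bash

python3 -m creep '[{"dp":[0.001,0.0007,0],"turn":0.041,"fingers":255},{"dp":[0.002,0.0015,0],"turn":0.081,"fingers":255},{"dp":[0.0029,0.0023,0],"turn":0.122,"fingers":255},{"dp":[0.0038,0.0031,0],"turn":0.162,"fingers":255},{"dp":[0.0047,0.0039,0],"turn":0.203,"fingers":255}]'
python3 -m creep '[{"dp":[0.001,0.0007,0],"turn":0.041,"fingers":255},{"dp":[0.002,0.0015,0],"turn":0.081,"fingers":255},{"dp":[0.0029,0.0023,0],"turn":0.122,"fingers":255},{"dp":[0.0038,0.0031,0],"turn":0.162,"fingers":255},{"dp":[0.0047,0.0039,0],"turn":0.203,"fingers":255}]'
python3 -m creep '[{"dp":[0.001,0.0007,0],"turn":0.041,"fingers":255},{"dp":[0.002,0.0015,0],"turn":0.081,"fingers":255},{"dp":[0.0029,0.0023,0],"turn":0.122,"fingers":255},{"dp":[0.0038,0.0031,0],"turn":0.162,"fingers":255},{"dp":[0.0047,0.0039,0],"turn":0.203,"fingers":255}]'
python3 - <<'E'
from h import *
bay();b=arm.snapshot("top");s=arm.snapshot("wrist")
c=cv2.resize(b[95:275,155:255],None,fx=3.3333,fy=3.3333,interpolation=cv2.INTER_CUBIC)
s=cv2.resize(s,(460,345))
o=np.zeros((600,800,3),np.uint8);o[:600,:333]=c[:600,:333];o[:345,340:]=s
cv2.imwrite("pics/c3.png",o)
E
```

```text
time: 4.48
eef_pos: [0.4556, -0.2375, 0.0705]
tool_rot: [2.53, 1.861, 0.001]
contact_force: [-0.5, 0.6, 0.1]
opening: 0.0113
grasp_force: 20.0
time: 4.9
eef_pos: [0.4607, -0.2342, 0.0705]
tool_rot: [2.707, 1.593, 0.001]
contact_force: [0.5, 0.4, 0.2]
opening: 0.0119
grasp_force: 20.0
time: 5.32
eef_pos: [0.4662, -0.232, 0.0704]
tool_rot: [2.855, 1.309, 0.001]
contact_force: [0.4, 0.5, 0.7]
opening: 0.0115
grasp_force: 20.0
t 5.3167 tcp [ 0.4662 -0.232   0.0704] xax [0.653 0.758 0.   ] yax [ 0.758 -0.653  0.001] zax [ 0. -0. -1.] F [0.45 0.52 0.71] op 0.011462405753262756 g 19.965957021340728
theta -30.13 axle [-0.1386  0.0154] knob [-0.0305 -0.0474]
```

View pics/c3.png

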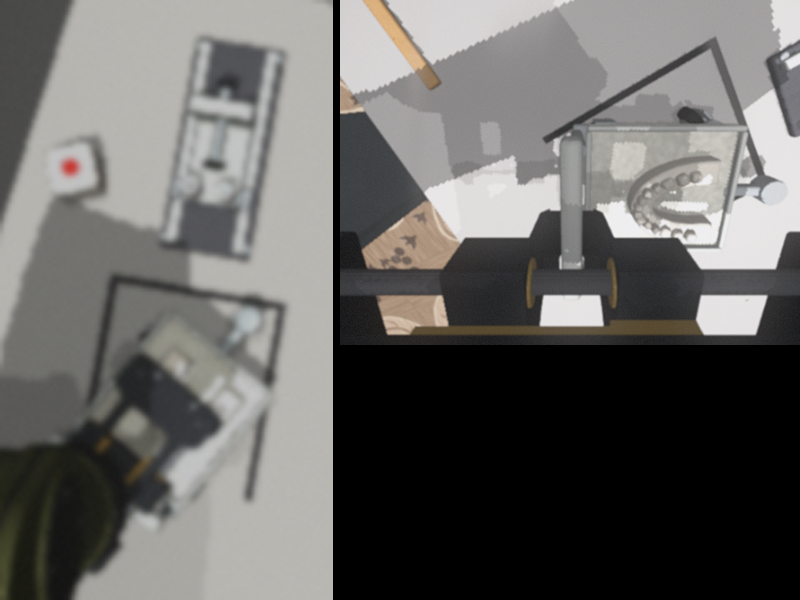

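The caddy turned with the gripper: the bar is still parallel to the pads and the cast is in place. The knob is at (248,318) in the top crop. I'll check it and replan the arc.

```bash
python3 - <<'E'
from h import *
k=ray("top",155+248/3.3333-.35,95+318/3.3333-.35,.042)[:2];print("knob meas bay",(k-O)@D,(k-O)@N)
th,x,y,_=bay()
# arc with heading th -> 0, heading profile th*(1-u)^p ; find p so y ends 0 at X1
from scipy.optimize import brentq
X1=-.078;n=20
def run(p):
    P=[(x,y,th)];X,Y=x,y;L=(X1-x)*1.04
    for i in range(n):
        t=th*(1-(i+.5)/n)**p;X+=L/n*np.cos(t);Y+=L/n*np.sin(t);P.append((X,Y,th*(1-(i+1)/n)**p))
    return P
p=brentq(lambda q:run(q)[-1][1],.3,4);print("p",p,run(p)[-1]);rows(run(p))
E
```

```text
knob meas bay -0.02899583257647241 -0.04511794369591718
t 5.4167 tcp [ 0.4662 -0.232   0.0704] xax [ 0.651  0.759 -0.   ] yax [ 0.759 -0.651  0.001] zax [ 0. -0. -1.] F [1.73 0.23 2.39] op 0.011618048836546426 g 19.969860473647714
theta -30.02 axle [-0.1386  0.0154] knob [-0.0303 -0.0472]
p 1.1007816307807197 (np.float64(-0.07823943627925996), np.float64(2.2659825404947043e-17), np.float64(-0.0))
call 0
  dp x -0.0007 y 0.0033 turn -0.029
  dp x -0.0012 y 0.0067 turn -0.057
  dp x -0.0017 y 0.0100 turn -0.086
  dp x -0.0021 y 0.0134 turn -0.114
  dp x -0.0024 y 0.0168 turn -0.142
call 5
  dp x -0.0007 y 0.0033 turn -0.028
  dp x -0.0012 y 0.0067 turn -0.056
  dp x -0.0017 y 0.0100 turn -0.083
  dp x -0.0020 y 0.0134 turn -0.110
  dp x -0.0023 y 0.0168 turn -0.137
call 10
  dp x -0.0006 y 0.0033 turn -0.027
  dp x -0.0012 y 0.0067 turn -0.053
  dp x -0.0016 y 0.0100 turn -0.079
  dp x -0.0019 y 0.0133 turn -0.105
  dp x -0.0022 y 0.0167 turn -0.130
call 15
  dp x -0.0006 y 0.0033 turn -0.025
  dp x -0.0011 y 0.0066 turn -0.049
  dp x -0.0014 y 0.0099 turn -0.072
  dp x -0.0017 y 0.0133 turn -0.095
  dp x -0.0019 y 0.0166 turn -0.114
```

Good agreement (2 mm). I'll drive three quarters of the arc.

```bash

python3 -m creep '[{"dp":[-0.0007,0.0033,0],"turn":-0.029,"fingers":255},{"dp":[-0.0012,0.0067,0],"turn":-0.057,"fingers":255},{"dp":[-0.0017,0.010,0],"turn":-0.086,"fingers":255},{"dp":[-0.0021,0.0134,0],"turn":-0.114,"fingers":255},{"dp":[-0.0024,0.0168,0],"turn":-0.142,"fingers":255}]'
python3 -m creep '[{"dp":[-0.0007,0.0033,0],"turn":-0.028,"fingers":255},{"dp":[-0.0012,0.0067,0],"turn":-0.056,"fingers":255},{"dp":[-0.0017,0.010,0],"turn":-0.083,"fingers":255},{"dp":[-0.0020,0.0134,0],"turn":-0.110,"fingers":255},{"dp":[-0.0023,0.0168,0],"turn":-0.137,"fingers":255}]'
python3 -m creep '[{"dp":[-0.0006,0.0033,0],"turn":-0.027,"fingers":255},{"dp":[-0.0012,0.0067,0],"turn":-0.053,"fingers":255},{"dp":[-0.0016,0.010,0],"turn":-0.079,"fingers":255},{"dp":[-0.0019,0.0133,0],"turn":-0.105,"fingers":255},{"dp":[-0.0022,0.0167,0],"turn":-0.130,"fingers":255}]'
python3 - <<'E'
from h import *
bay();b=arm.snapshot("top");s=arm.snapshot("wrist")
c=cv2.resize(b[115:215,165:255],None,fx=6,fy=6,interpolation=cv2.INTER_CUBIC)
s=cv2.resize(s[:260,250:],(260,258))
o=np.zeros((600,800,3),np.uint8);o[:600,:540]=c;o[:258,540:]=s
cv2.imwrite("pics/c4.png",o)
E
```

```text
time: 5.83
eef_pos: [0.4772, -0.2452, 0.0704]
tool_rot: [2.751, 1.518, -0.0]
contact_force: [-0.2, 0.8, 3.8]
opening: 0.0116
grasp_force: 20.0
time: 6.25
eef_pos: [0.4902, -0.2562, 0.0704]
tool_rot: [2.64, 1.702, -0.0]
contact_force: [-1.9, 0.3, 4.2]
opening: 0.0116
grasp_force: 20.0
time: 6.67
eef_pos: [0.5046, -0.2648, 0.0704]
tool_rot: [2.524, 1.87, 0.0]
contact_force: [-0.2, -0.4, 4.3]
opening: 0.0122
grasp_force: 20.0
t 6.6667 tcp [ 0.5046 -0.2648  0.0704] xax [ 0.291  0.957 -0.   ] yax [ 0.957 -0.291  0.   ] zax [ 0. -0. -1.] F [-0.23 -0.42  4.29] op 0.012187019046928685 g 19.984636176377535
theta -6.33 axle [-0.0938  0.0007] knob [ 0.0304 -0.013 ]
```

View pics/c4.png

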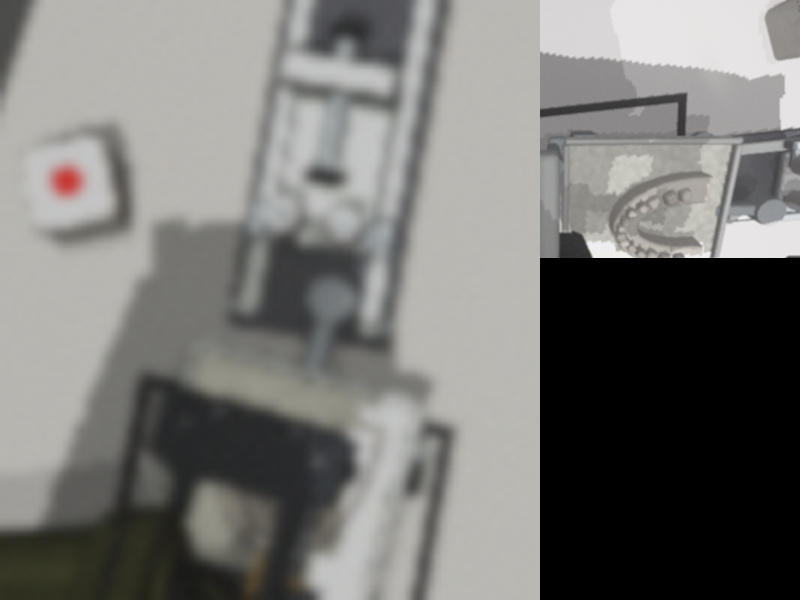

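Knob at (328,298), rollers about (281,213) and (345,219), buffer (326,176) in the crop (x6, origin 165,115). I'll compare them in bay coordinates.

```bash
python3 - <<'E'
from h import *
f=lambda u,v,z:ray("top",165+u/6-.4,115+v/6-.4,z)[:2]
for nme,a in dict(knob=(328,298,.042),rl=(281,213,.047),rr=(345,219,.047),buf=(326,176,.040),rod=(345,60,.036),pl=(235,320,.003),pr=(387,342,.003),tl=(145,376,0),tr=(453,430,0)).items():
    k=f(*a);print(nme,np.round([(k-O)@D*1000,(k-O)@N*1000],1))
th,x,y,_=bay()
E
```

```text
knob [ 29.8 -10.4]
rl [60.6 14. ]
rr [ 62.4 -12.4]
buf [79.8 -0.5]
rod [129.8   0.7]
pl [18.4 33.2]
pr [ 19.8 -32.9]
tl [-11.5  67.9]
tr [-12.6 -66.9]
t 6.7667 tcp [ 0.5054 -0.265   0.0704] xax [0.293 0.956 0.   ] yax [ 0.956 -0.293  0.002] zax [ 0.002 -0.    -1.   ] F [ 0.58 -0.3   4.02] op 0.012087738023469373 g 19.973060740157962
theta -6.41 axle [-0.0931  0.0006] knob [ 0.0312 -0.0133]
```

```bash
sed -i 's/^OFF=.*/OFF=.008/' h.py; python3 - <<'E'
from h import *
th,x,y,_=bay();P=[(x,y,th)];X,Y=x,y;n=5;L=.017
for i in range(n):
    t=th*(1-(i+.5)/n)**.8;X+=L/n*np.cos(t);Y+=L/n*np.sin(t);P.append((X,Y,th*(1-(i+1)/n)**.8))
print(P[-1]);rows(P)
E
```

```text
t 6.7667 tcp [ 0.5054 -0.265   0.0704] xax [0.293 0.956 0.   ] yax [ 0.956 -0.293  0.002] zax [ 0.002 -0.    -1.   ] F [ 0.58 -0.3   4.02] op 0.012087738023469373 g 19.973060740157962
theta -6.41 axle [-0.0928  0.0026] knob [ 0.0314 -0.0113]
(np.float64(-0.07588040971865671), np.float64(0.0015787282092611984), np.float64(-0.0))
call 0
  dp x -0.0004 y 0.0036 turn -0.018
  dp x -0.0008 y 0.0071 turn -0.038
  dp x -0.0012 y 0.0107 turn -0.058
  dp x -0.0015 y 0.0143 turn -0.081
  dp x -0.0019 y 0.0180 turn -0.112
```

```bash

python3 -m creep '[{"dp":[-0.0004,0.0036,-0.0003],"turn":-0.018,"fingers":255},{"dp":[-0.0008,0.0071,-0.0006],"turn":-0.038,"fingers":255},{"dp":[-0.0012,0.0107,-0.0006],"turn":-0.058,"fingers":255},{"dp":[-0.0015,0.0143,-0.0006],"turn":-0.081,"fingers":255},{"dp":[-0.0019,0.017,-0.0006],"turn":-0.112,"fingers":255}]'
python3 - <<'E'
from h import *
bay();b=arm.snapshot("top");s=arm.snapshot("wrist")
c=cv2.resize(b[115:215,165:255],None,fx=6,fy=6,interpolation=cv2.INTER_CUBIC)
s=cv2.resize(s[:260,250:],(260,258))
o=np.zeros((600,800,3),np.uint8);o[:600,:540]=c;o[:258,540:]=s
cv2.imwrite("pics/c5.png",o)
E
```

```text
time: 7.18
eef_pos: [0.5204, -0.2714, 0.0706]
tool_rot: [-2.415, -2.009, -0.0]
contact_force: [-0.4, -0.6, -0.6]
opening: 0.0115
grasp_force: 20.0
t 7.1833 tcp [ 0.5204 -0.2714  0.0706] xax [0.182 0.983 0.   ] yax [ 0.983 -0.182 -0.   ] zax [-0.  0. -1.] F [-0.43 -0.56 -0.57] op 0.011547146013330966 g 19.978612242266536
theta 0.09 axle [-0.0777  0.002 ] knob [0.0473 0.0022]
```

View pics/c5.png

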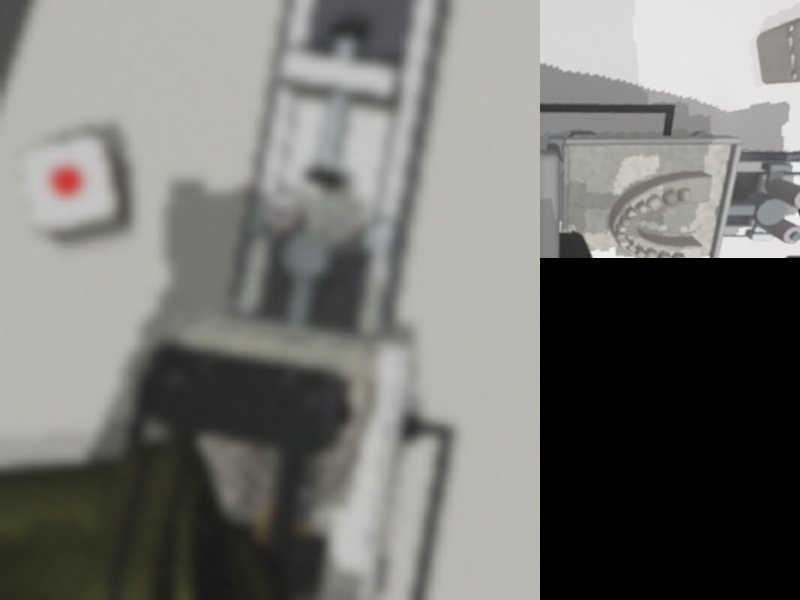

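Knob (306,252) sits on the centre line just before the rollers, heading 0.1°. Now I push gently and watch the force.

```bash

python3 -m creep '[{"dp":[0,0.001,0],"turn":0,"fingers":255},{"dp":[0,0.002,0],"turn":0,"fingers":255},{"dp":[0,0.003,0],"turn":0,"fingers":255},{"dp":[0,0.004,0],"turn":0,"fingers":255},{"dp":[0,0.004,0],"turn":0,"fingers":255}]'
python3 -m creep '[{"dp":[0,0.001,0],"turn":0,"fingers":255},{"dp":[0,0.002,0],"turn":0,"fingers":255},{"dp":[0,0.003,0],"turn":0,"fingers":255},{"dp":[0,0.003,0],"turn":0,"fingers":255}]'
python3 -m creep '[{"dp":[0,0.001,0],"turn":0,"fingers":255},{"dp":[0,0.002,0],"turn":0,"fingers":255},{"dp":[0,0.002,0],"turn":0,"fingers":255}]'
python3 -c "
from h import *;bay()"
```

```text
time: 7.7
eef_pos: [0.5239, -0.2719, 0.0708]
tool_rot: [-2.418, -2.005, 0.0]
contact_force: [-0.2, -0.2, -3.2]
opening: 0.0118
grasp_force: 20.0
time: 8.03
eef_pos: [0.5248, -0.2725, 0.0707]
tool_rot: [-2.416, -2.003, 0.005]
contact_force: [-4.9, 1.2, 1.1]
opening: 0.0116
grasp_force: 20.0
time: 8.28
eef_pos: [0.5256, -0.2727, 0.0707]
tool_rot: [-2.415, -2.002, 0.008]
contact_force: [-6.7, 1.6, 4.1]
opening: 0.0117
grasp_force: 20.0
t 8.2833 tcp [ 0.5256 -0.2727  0.0707] xax [ 0.185  0.983 -0.001] yax [ 0.983 -0.185 -0.007] zax [-0.007  0.    -1.   ] F [-6.74  1.62  4.09] op 0.011687996664340259 g 19.98558960389346
theta -0.07 axle [-0.0723  0.0016] knob [0.0527 0.0014]
```

```bash

python3 -m creep '[{"dp":[0,0.0005,0],"turn":0,"fingers":255},{"dp":[0,0.001,0],"turn":0,"fingers":255},{"dp":[0,0.001,0],"turn":0,"fingers":255}]'
python3 -m creep '[{"dp":[0,0.0005,0],"turn":0,"fingers":255},{"dp":[0,0.001,0],"turn":0,"fingers":255},{"dp":[0,0.001,0],"turn":0,"fingers":255}]'
python3 -c "
from h import *;bay()"
```

```text
time: 8.53
eef_pos: [0.5261, -0.2729, 0.0707]
tool_rot: [-2.414, -2.002, 0.009]
contact_force: [-8.5, 2.2, 3.9]
opening: 0.0118
grasp_force: 20.0
time: 8.78
eef_pos: [0.5272, -0.2731, 0.0707]
tool_rot: [-2.414, -2.002, 0.008]
contact_force: [-7.2, 2.1, 3.9]
opening: 0.0114
grasp_force: 20.0
t 8.7833 tcp [ 0.5272 -0.2731  0.0707] xax [ 0.185  0.983 -0.001] yax [ 0.983 -0.185 -0.007] zax [-0.007  0.    -1.   ] F [-7.25  2.14  3.89] op 0.011412917142043962 g 19.985130722634494
theta -0.07 axle [-0.0706  0.0015] knob [0.0544 0.0014]
```

```bash

for i in 1; do :; done
python3 -m creep '[{"dp":[0,0.0005,0],"turn":0,"fingers":255},{"dp":[0,0.001,0],"turn":0,"fingers":255},{"dp":[0,0.0015,0],"turn":0,"fingers":255},{"dp":[0,0.0015,0],"turn":0,"fingers":255}]'
python3 -m creep '[{"dp":[0,0.0005,0],"turn":0,"fingers":255},{"dp":[0,0.001,0],"turn":0,"fingers":255},{"dp":[0,0.0015,0],"turn":0,"fingers":255},{"dp":[0,0.0015,0],"turn":0,"fingers":255}]'
python3 -m creep '[{"dp":[0,0.0005,0],"turn":0,"fingers":255},{"dp":[0,0.001,0],"turn":0,"fingers":255},{"dp":[0,0.001,0],"turn":0,"fingers":255}]'
python3 -c "
from h import *;bay()"
```

```text
time: 9.12
eef_pos: [0.5293, -0.2735, 0.0707]
tool_rot: [-2.415, -2.003, 0.007]
contact_force: [-7.4, 1.5, 2.8]
opening: 0.0121
grasp_force: 20.0
time: 9.45
eef_pos: [0.5315, -0.2738, 0.0707]
tool_rot: [-2.416, -2.003, 0.005]
contact_force: [-5.8, 0.4, 1.5]
opening: 0.0116
grasp_force: 20.0
time: 9.7
eef_pos: [0.533, -0.2741, 0.0707]
tool_rot: [-2.416, -2.004, 0.004]
contact_force: [-4.1, 1.3, 1.6]
opening: 0.0123
grasp_force: 20.0
t 9.7 tcp [ 0.533  -0.2741  0.0707] xax [ 0.185  0.983 -0.   ] yax [ 0.983 -0.185 -0.003] zax [-0.003  0.    -1.   ] F [-4.12  1.34  1.61] op 0.012259389410010977 g 19.96950598899275
theta -0.06 axle [-0.0648  0.0016] knob [0.0602 0.0015]
```

```bash

python3 -m creep '[{"dp":[0,0.0007,0],"turn":0,"fingers":255},{"dp":[0,0.0014,0],"turn":0,"fingers":255},{"dp":[0,0.002,0],"turn":0,"fingers":255},{"dp":[0,0.002,0],"turn":0,"fingers":255}]'
python3 -m creep '[{"dp":[0,0.0007,0],"turn":0,"fingers":255},{"dp":[0,0.0014,0],"turn":0,"fingers":255},{"dp":[0,0.002,0],"turn":0,"fingers":255},{"dp":[0,0.002,0],"turn":0,"fingers":255}]'
python3 -m creep '[{"dp":[0,0.0007,0],"turn":0,"fingers":255},{"dp":[0,0.0014,0],"turn":0,"fingers":255},{"dp":[0,0.002,0],"turn":0,"fingers":255},{"dp":[0,0.002,0],"turn":0,"fingers":255}]'
python3 -c "
from h import *;bay()"
```

```text
time: 10.03
eef_pos: [0.5376, -0.2746, 0.0709]
tool_rot: [2.417, 2.005, 0.002]
contact_force: [-1.4, 0.1, -2.8]
opening: 0.0119
grasp_force: 20.0
time: 10.37
eef_pos: [0.5397, -0.2749, 0.071]
tool_rot: [2.417, 2.005, 0.002]
contact_force: [0.0, -0.2, -3.6]
opening: 0.0119
grasp_force: 20.0
time: 10.7
eef_pos: [0.5414, -0.2753, 0.071]
tool_rot: [2.417, 2.005, 0.002]
contact_force: [1.6, -0.1, -4.1]
opening: 0.012
grasp_force: 20.0
t 10.7 tcp [ 0.5414 -0.2753  0.071 ] xax [0.185 0.983 0.   ] yax [ 0.983 -0.185  0.001] zax [ 0.001 -0.    -1.   ] F [ 1.62 -0.12 -4.09] op 0.012016805356770886 g 20.00998750096187
theta -0.05 axle [-0.0563  0.002 ] knob [0.0687 0.0019]
```

```bash

python3 -m creep '[{"dp":[0,0.0005,0.0004],"turn":0,"fingers":255},{"dp":[0,0.001,0.0008],"turn":0,"fingers":255},{"dp":[0,0.0015,0.0008],"turn":0,"fingers":255},{"dp":[0,0.0015,0.0008],"turn":0,"fingers":255}]'
python3 -m creep '[{"dp":[0,0.0005,0],"turn":0,"fingers":255},{"dp":[0,0.001,0],"turn":0,"fingers":255},{"dp":[0,0.0015,0],"turn":0,"fingers":255},{"dp":[0,0.0015,0],"turn":0,"fingers":255}]'
python3 -c "
from h import *;bay()"
```

```text
time: 11.03
eef_pos: [0.5428, -0.2756, 0.0706]
tool_rot: [2.417, 2.005, 0.001]
contact_force: [-0.0, 0.0, 0.4]
opening: 0.0117
grasp_force: 20.0
time: 11.37
eef_pos: [0.5439, -0.2759, 0.0705]
tool_rot: [2.418, 2.005, 0.0]
contact_force: [-0.2, 0.8, 3.3]
opening: 0.012
grasp_force: 20.0
t 11.3667 tcp [ 0.5439 -0.2759  0.0705] xax [ 0.185  0.983 -0.   ] yax [ 0.983 -0.185  0.001] zax [ 0.001 -0.    -1.   ] F [-0.23  0.78  3.34] op 0.012028270111043005 g 19.97769738547504
theta -0.06 axle [-0.0538  0.0019] knob [0.0712 0.0017]
```

```bash

python3 -m creep '[{"dp":[0,0.0005,-0.0003],"turn":0,"fingers":255},{"dp":[0,0.001,-0.0005],"turn":0,"fingers":255},{"dp":[0,0.0015,-0.0005],"turn":0,"fingers":255},{"dp":[0,0.0015,-0.0005],"turn":0,"fingers":255}]'
python3 -m creep '[{"dp":[0,0.0005,0],"turn":0,"fingers":255},{"dp":[0,0.001,0],"turn":0,"fingers":255},{"dp":[0,0.001,0],"turn":0,"fingers":255}]'
python3 -c "
from h import *;bay()"
```

```text
time: 11.7
eef_pos: [0.5447, -0.276, 0.0705]
tool_rot: [-2.418, -2.005, 0.001]
contact_force: [-1.8, 0.4, 2.5]
opening: 0.0118
grasp_force: 20.0
time: 11.95
eef_pos: [0.5456, -0.2762, 0.0705]
tool_rot: [-2.418, -2.005, 0.001]
contact_force: [-1.9, 0.0, 3.3]
opening: 0.0116
grasp_force: 20.0
t 11.95 tcp [ 0.5456 -0.2762  0.0705] xax [ 0.185  0.983 -0.   ] yax [ 0.983 -0.185 -0.001] zax [-0.001  0.    -1.   ] F [-1.93  0.03  3.35] op 0.01163836201610497 g 19.986435491591692
theta -0.06 axle [-0.052   0.0018] knob [0.073  0.0017]
```

The push eased, reversed and now rises on the buffer. I'll do a light tug to confirm the hold, back to neutral, then release and back off slowly.

```bash

python3 -m creep '[{"dp":[0,-0.001,0],"turn":0,"fingers":255},{"dp":[0,-0.002,0],"turn":0,"fingers":255},{"dp":[0,-0.003,0],"turn":0,"fingers":255},{"dp":[0,-0.004,0],"turn":0,"fingers":255},{"dp":[0,-0.004,0],"turn":0,"fingers":255}]'
python3 -m creep '[{"dp":[0,0.001,-0.0004],"turn":0,"fingers":255},{"dp":[0,0.0015,-0.0004],"turn":0,"fingers":255},{"dp":[0,0.0015,-0.0004],"turn":0,"fingers":255}]'
python3 -c "
from h import *;bay()"
```

```text
time: 12.37
eef_pos: [0.5446, -0.2759, 0.0707]
tool_rot: [2.415, 2.003, 0.006]
contact_force: [4.8, -1.2, -4.8]
opening: 0.0116
grasp_force: 20.0
time: 12.62
eef_pos: [0.5446, -0.2759, 0.0708]
tool_rot: [2.417, 2.005, 0.002]
contact_force: [4.8, -0.5, -6.1]
opening: 0.0119
grasp_force: 20.0
t 12.6167 tcp [ 0.5446 -0.2759  0.0708] xax [0.185 0.983 0.   ] yax [ 0.983 -0.185  0.002] zax [ 0.002 -0.    -1.   ] F [ 4.77 -0.52 -6.08] op 0.011925472151428465 g 19.99482488958165
theta -0.05 axle [-0.053  0.002] knob [0.072  0.0019]
```

It holds against a 4.8 N pull. Neutralise the forces, then open.

```bash

python3 -m creep '[{"dp":[0,0.001,0.0006],"turn":0,"fingers":255},{"dp":[0,0.002,0.0012],"turn":0,"fingers":255},{"dp":[0,0.002,0.0012],"turn":0,"fingers":255}]'
python3 -m creep '[{"dp":[0,0,0],"turn":0,"fingers":230},{"dp":[0,0,0],"turn":0,"fingers":200},{"dp":[0,0,0],"turn":0,"fingers":170},{"dp":[0,0,0],"turn":0,"fingers":140},{"dp":[0,0,0],"turn":0,"fingers":140}]' 5
python3 -c "
from h import *;bay()"
```

```text
time: 12.87
eef_pos: [0.5451, -0.2761, 0.0705]
tool_rot: [-2.418, -2.005, 0.002]
contact_force: [0.5, 0.6, 2.4]
opening: 0.0115
grasp_force: 20.0
time: 13.28
eef_pos: [0.545, -0.2762, 0.0695]
tool_rot: [-2.418, -2.005, 0.001]
contact_force: [-0.6, -0.6, -0.1]
opening: 0.0362
grasp_force: 0.0
t 13.2833 tcp [ 0.545  -0.2762  0.0695] xax [ 0.185  0.983 -0.   ] yax [ 0.983 -0.185 -0.001] zax [-0.001  0.    -1.   ] F [-0.64 -0.65 -0.14] op 0.0362082644067282 g 0.0
theta -0.06 axle [-0.0526  0.0017] knob [0.0724 0.0016]
```

Released cleanly. Go straight up, then back out of view, and look.

```bash

python3 -m creep '[{"dp":[0,0,-0.01],"turn":0,"fingers":140},{"dp":[0,0,-0.03],"turn":0,"fingers":140},{"dp":[0,0,-0.06],"turn":0,"fingers":140},{"dp":[0,0,-0.09],"turn":0,"fingers":140},{"dp":[0,0,-0.12],"turn":0,"fingers":140}]'
python3 -m creep '[{"dp":[-0.03,-0.01,0],"turn":0,"fingers":140},{"dp":[-0.06,-0.02,0],"turn":0,"fingers":140},{"dp":[-0.09,-0.03,0],"turn":0,"fingers":140},{"dp":[-0.12,-0.04,0],"turn":0,"fingers":140},{"dp":[-0.15,-0.05,0],"turn":0,"fingers":140}]'
python3 -m creep '[{"dp":[-0.03,0,0],"turn":0,"fingers":140},{"dp":[-0.06,0,0],"turn":0,"fingers":140},{"dp":[-0.09,0,0],"turn":0,"fingers":140},{"dp":[-0.10,0,0],"turn":0,"fingers":140},{"dp":[-0.10,0,0],"turn":0,"fingers":140}]'
python3 - <<'E'
from h import *
st();b=arm.snapshot("top");s=arm.snapshot("scene")
c=cv2.resize(b[125:255,165:255],None,fx=4.6,fy=4.6,interpolation=cv2.INTER_CUBIC)
s=cv2.resize(s[170:300,160:290],None,fx=2.9,fy=2.9,interpolation=cv2.INTER_CUBIC)
o=np.zeros((600,800,3),np.uint8);o[:c.shape[0],:c.shape[1]]=c;o[:s.shape[0],420:420+s.shape[1]]=s
cv2.imwrite("pics/c6.png",o)
E
```

```text
time: 13.7
eef_pos: [0.5452, -0.276, 0.1916]
tool_rot: [-2.417, -2.006, 0.0]
contact_force: [1.5, 0.1, -0.5]
opening: 0.0396
grasp_force: 0.0
time: 14.12
eef_pos: [0.4676, -0.4156, 0.1907]
tool_rot: [2.418, 2.006, -0.0]
contact_force: [1.1, -1.0, 0.6]
opening: 0.0398
grasp_force: 0.0
time: 14.53
eef_pos: [0.448, -0.5161, 0.1899]
tool_rot: [2.423, 1.998, -0.003]
contact_force: [-1.4, -0.3, 0.1]
opening: 0.0398
grasp_force: 0.0
t 14.5333 tcp [ 0.448  -0.5161  0.1899] xax [ 0.19   0.982 -0.002] yax [ 0.982 -0.19  -0.   ] zax [-0.001 -0.002 -1.   ] F [-1.38 -0.32  0.05] op 0.03978310966161027 g 0.0
```

View pics/c6.png

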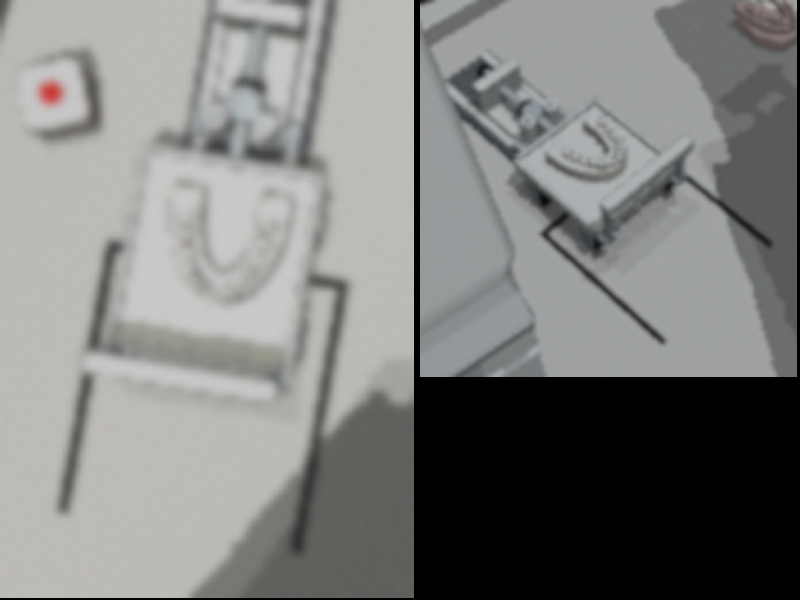

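The caddy is parked straight: bar (88,360)–(285,388) is parallel to the tape cross line, and the knob at (243,102) is past the rollers against the buffer. The cast is on the deck and the jar has not moved.

```bash
python3 -c "
from bench import arm;print(arm.finish_job())"
```

```text
the job is handed in; nothing more can be done
None
```

The caddy is parked straight with its knob caught between the rollers against the buffer; it held a 4.8 N pull, pushing read at most about 9 N, and the cast stayed on the deck, but the bar grip briefly pulled up with 4–6 N, so a slight unloading of the rear wheels can't be ruled out.

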